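# Unload the tree-ring core scanner

### The job

Unload the core scanner. Push its folding dust cover all the way back by the black handle until the two panels stand folded flat against each other, pull up the red T-grip of the index plunger and turn it about a quarter turn so that it stays latched up by itself, then slide the sample carrier out from under the steel bridge, lift it out level by its handle and set it down flat inside the blue tray without dropping it. Leave the cover folded and the plunger latched up, and leave the other things on the bench where they are.

Things in the scene. Friction and masses are not known exactly. Their poses are not given: they have to be found in the camera images.
- scanner: White core scanner fixed on the bench, base 236 (x) by 250 mm (y), open at its -y end. Origin: centre of its underside, z up. Bed top 18 mm up. Side plates (inner faces at x = +-105, 10 mm thick) carry roller tracks, tops 102 mm up. Closed end wall at y = +120, 90 mm high, motor box behind it to y = +190, 74 mm high.
- cover (a joint): Opening of the folding cover (rad). Both panels stand at 0.15 + this value above level: 0 closed and almost flat, 1.38 fully folded, both upright and flat together at scanner y = +105 mm, tops 192 mm above the bench. Starts at 0.05 to 0.30. Stiff hinges hold it where it is left. Pushing the handle takes 5 to 8 N at first, then less.
- cover_rail_mid (a point): Middle of the cover's leading rail, 92 mm above the bench, at scanner y = 105 - 200 cos(0.15 + joint cover) mm. Cover: two clear panels 100 mm long (y), 200 wide, 6 thick; the blue-framed one is hinged to the scanner at y = +105 mm, the orange-framed one to it, and its leading rail rolls in the side tracks, so the panels rise as a tent.
- cover_handle (a point): Middle of the cover's black handle bar: round, 14 mm thick, 130 mm long along the scanner's x, 107 mm above the bench, 45 mm in front (-y) of the leading rail on two arms at x = +-60 mm. It stays level and moves straight along the scanner's y, to y = +52 mm when fully folded (130 to 190 mm of travel). Push it from its -y side.
- plunger (a joint): Lift (m) of the index plunger's pin: 0 down (8 mm pin in the hole of the carrier's tongue), stop at 0.015. A spring pulls it down with 5 N at 0, 9 N at 0.015. A key under the T-grip sits in the sleeve's slot: it cannot turn until lifted about 0.011; turned there and let go, the key rests on the sleeve and the pin stays up at about 0.011.
- plunger_twist (a joint): Turn (rad) of the plunger's T-grip about the vertical, counter-clockwise from above positive, 0 at the start (bar along the scanner's y), stops at +-1.6. Either way latches; a quarter turn is meant, half of that still holds.
- plunger_grip (a point): Middle of the red T-grip, on the plunger's vertical axis (scanner x = 45, y = -45 mm), 70 mm above the bench when down. Bar 46 mm long (its own y), 12 mm thick, 22 mm high (57 to 79 mm above the bench when down), turns with the plunger. Below it a brass sleeve 25 by 30 mm, its top 47 mm above the bench.
- carrier: Loose aluminium sample carrier, about 0.3 kg: plate 80 (x) by 120 (y) by 8 mm with wooden core mounts, 15 mm high in all; a tongue 30 mm wide reaches to x = +82 with the pin hole at x = +70. Origin: underside centre of the plate, z up. It starts on the bed at scanner x = -25, y = -45 mm with the scanner's axes.
- bridge (a point): Centre of the underside of the steel bridge that carries the plunger and holds the carrier's tongue down: 29 mm above the bench, 3 mm over the tongue, spanning scanner x = 33 to 57 mm, y = -75 to -15. The carrier must slide 26 mm or more to the scanner's -x, between guide strips 6 mm high, before it can be lifted; 36 mm is free.
- carrier_handle (a point): Middle of the carrier's black bow handle, 49 mm above its underside over the plate's centre: bar 10 mm thick (x), 84 mm long (y), 10 mm high, on two posts; 29 mm clear between bar and the mounts beneath.
- tray: Blue open tray fixed on the bench, 180 (x) by 190 mm (y), 16 mm high, walls 4 mm, floor 4 mm. Origin: centre of its underside.
- slide_box: Bystander: green slide box 90 by 190 by 34 mm. Origin: centre of its underside.
- sample_jar: Bystander: amber jar, blue cap, 66 mm wide, 85 mm high. Origin: centre of its underside.
- wash_bottle: Bystander: white bottle, red cap, 68 mm wide, 190 mm high. Origin: centre of its underside.
- mug: Bystander: blue mug, 80 mm wide, 92 mm high. Origin: centre of its underside.
- petri_dish: Bystander: flat dish 92 mm wide, 18 mm high. Origin: centre of its underside.
- brush: Bystander: hand brush 160 mm long, lying. Origin near its middle.
- mouse: Bystander: black computer mouse about 80 by 64 by 34 mm. Origin at its underside.
- core_stock: Bystander: bundle of five wooden core mounts, 64 by 178 by 11 mm. Origin: centre of its underside.

How it is judged:
On the way, in this order (a step that is already met when the one before it is completed fails the run):
1. the cover is folded up, its panels flat together (value of joint cover above 1.27 rad), for 0.2 s.
2. the plunger is latched up by itself with nothing holding it (value of joint plunger above 0.009 m and (value of joint plunger_twist above 0.6 rad or value of joint plunger_twist below -0.6 rad) and contact force between the fingers and scanner below 0.2 N), for 0.2 s.
At the end, for the whole second after the job is handed in: The cover is folded (angle reading above 1.27 rad of 1.38), the plunger stays lifted at least 9 mm and turned at least 0.6 rad either way, and the carrier lies at rest, level within 0.05 rad, on the floor of the tray (origin within 8 mm of the tray's underside height and inside its walls) (value of joint cover above 1.27 rad and value of joint plunger above 0.009 m and (value of joint plunger_twist above 0.6 rad or value of joint plunger_twist below -0.6 rad) and x of carrier in the frame of tray between -0.085 and 0.085 m and y of carrier in the frame of tray between -0.085 and 0.085 m and z of carrier in the frame of tray below 0.008 m and angle between carrier's own z axis and vertical below 0.05 rad and linear speed of carrier below 0.02 m/s); the robot touches nothing.
It fails at once if the carrier is dropped: it moves faster than 0.5 m/s while no finger touches it (linear speed of carrier above 0.5 m/s and contact force between the fingers and carrier below 0.05 N).
It fails at once if the carrier is tipped by more than 0.5 rad (angle between carrier's own z axis and vertical above 0.5 rad).
It fails at once if the T-grip is forced round by more than 0.35 rad while its key is still in the slot (lift under 6 mm) (value of joint plunger below 0.006 m and (value of joint plunger_twist above 0.35 rad or value of joint plunger_twist below -0.35 rad)).
It fails at once if a bystander is moved by more than 20 mm (distance of any of slide_box, sample_jar, wash_bottle, mug, petri_dish, brush, mouse, core_stock from where it was at the start of the episode above 0.02 m).
It also fails if it takes over 58 s, if anything falls off the work surface, if the arm or the gripper's body presses on something with over 40 N, if the wrist force passes 120 N, or if a joint passes its speed limit or range.

### The arm

A 6-joint arm with a two-finger parallel gripper is mounted at the origin on the work surface. World frame = base frame: x ahead of the robot, y to its left, z up, the work surface at z = 0. Lengths are in m, angles in rad, forces in N, time in s.
With the tool pointing down it reaches from about 0.25 to 0.725 m from the base axis. Payload 4 kg.
Tool frame: the origin (TCP) lies midway between the tips of the shut fingers; the grasp point (between the pads) lies 19 mm behind it; z points along the fingers, y is the line along which they close (so a half turn about z gives the same grasp; the last joint's range is limited). The gripper opens to 85 mm and grips with 20 to 120 N. Pads are 22 mm wide; open, the fingers measure 114 mm over their backs; the gripper's body (76 mm by 85 mm) begins 54 mm behind the grasp point. The pads swing forward as they close: fully open they stand 13 mm farther back than shut.
Start: joints at [1.163, 0.241, 0.005, 1.335, 0, 1.571], TCP at [0.198, 0.459, 0.231] pointing down, gripper open.
Joint ranges: [-2.72, 2.72], [-1.05, 1.87], [-1.09, 1.28], [-1.99, 2.15], [-1.42, 1.44], [-3.14, 3.14]. Speed limits (rad/s): [2.79, 2.79, 3.14, 3.14, 3.14, 3.14].

### API

Orientations are given as a unit quaternion [x, y, z, w].
In Python, from workcell import bot gives the robot as it stands.
- The arm moves only by the tool move_arm, never from a script. Its argument "motion" is a list of rows, each an object of numbers: "x", "y", "z": the shift along the tool's x, y, z in cm; "yaw": the turn about the tool's z in degrees. A call has 1 to 20 rows; each row is the pose to reach, as a shift and turn from the pose commanded when the call began, along the tool's axes at that moment; what a row does not reach only later rows make up. A row lasts 1/8 s, in which the tool goes at most 62.5 mm and 10.7 degrees, less where a joint would pass 70% of its speed; a pose out of reach is approached as far as the arm can. A call with a gripper value outside its range is refused whole. "gripper" is the opening, from -1 (shut) to 1 (fully open), set as the call begins (left out, the last holds). The fingers move at their own pace and stop on an object; the grip force is fixed at half the most. Time passes only in rows, so rows that repeat a pose let the fingers close. It gives the time, the measured TCP pose, the force, the opening and the grip force at its end, in the units of the state.
- bot.get_obs(): the state, without advancing time (a new reading comes with each control period).
- bot.camera(name): name is "scene" or "top"; returns the picture (384x512x3 uint8, blue, green, red); there is no depth.
- bot.camera_model(name): a dict with "K" (3x3 intrinsics, pixels), "world_from_camera" (4x4, takes a point from camera to world coordinates). Camera axes: x right, y down, z forward; pixel columns grow to the right and rows downward; lengths in m; the calibration is good to about 2 mm. A picture is of the moment at which its call begins. camera_model takes no time and is no camera call.
- bot.job_done(): hands the job in; it is judged then, once.
Trained networks look in the newest picture that a camera, given by its name, has taken for a name from the list of things; names that differ only in an ending like _2 or _b are one class to them, and where a whole thing is asked for, a point or a joint stands for the part that bears it (a point fixed in the world has none). Each returns a list of dicts, best first, with "score" (0 to 1); they miss things now and then, are a little off and sometimes report something else, mostly with a low value. They report only what shows in the picture. A call takes as long as a camera call.
- bot.cut_out(camera, name): "mask" (384x512 bool, what is visible of it) and "centre" ([row, column] in pixels, amid what is visible of it).
The state is a dict: "clock": time; "joint_pos": joint angles; "joint_vel": joint speeds; "tau": joint torques, N m; "eef_pos": TCP position; "tool_rot": TCP orientation; "ft_force": force on the tool from outside, world axes, zero at the start; "ft_torque": the same for the moment, N m; "grip_width": finger opening in m; "grasp_force": force on a finger pad.
Only numpy, scipy, OpenCV 4.12 (cv2) and the standard library are available. Lean on these libraries where they do the work, as an engineer would, in place of code of your own. Each camera call takes 0.05 s, during which the arm holds its last target. There are 200 camera calls.

## Working session

There is one attempt and no reset: what is moved stays moved. The work goes in short steps, Python scripts to look and compute and a tool call to move; the robot and the scene stay as the last step left them, time stands still between calls to the robot, and variables do not carry over. Pictures are saved under pics/ and viewed, at most 10 in all, crops included, and the job is handed in when it is done.

Besides the shell and the picture viewer there is one more tool, called after ">>>" as name(argument=value, ...), one argument or row to a line, values as JSON. move_arm: Moves the arm, as the interface text tells. Its arguments: {"type":"object","properties":{"motion":{"type":"array"},"gripper":{"type":"number"}},"required":["motion"]}

```bash
mkdir -p pics; cat > h.py <<'E'
import numpy as np, cv2
from workcell import bot
def ray(cam,rc):
    m=bot.camera_model(cam);K=np.array(m["K"]);T=np.array(m["world_from_camera"])
    d=T[:3,:3]@np.linalg.solve(K,[rc[1],rc[0],1.]);return T[:3,3],d
def at_z(cam,rc,z):
    o,d=ray(cam,rc);return o+d*(z-o[2])/d[2]
def proj(cam,p):
    m=bot.camera_model(cam);K=np.array(m["K"]);T=np.linalg.inv(np.array(m["world_from_camera"]))
    q=K@(T[:3,:3]@np.asarray(p)+T[:3,3]);return q[:2]/q[2]
E
python3 - <<'E'
from h import *
a=bot.camera("top");cv2.imwrite("pics/t0.png",a);b=bot.camera("scene");cv2.imwrite("pics/s0.png",b)
for n,z in [("scanner",0.05),("cover_handle",.107),("plunger_grip",.07),("carrier_handle",.067),("tray",0.008),("bridge",.029)]:
  for c in("top","scene"):
    for r in bot.cut_out(c,n)[:2]:
      print(n,c,round(r["score"],2),np.round(r["centre"]),at_z(c,r["centre"],z).round(3),r["mask"].sum())
for c in("top","scene"): print(np.round(bot.camera_model(c)["world_from_camera"],3))
o=bot.get_obs();print(o["eef_pos"],o["tool_rot"],o["clock"])
E
```

```text
scanner top 0.86 [185. 229.] [0.575 0.102 0.05 ] 4017
scanner scene 0.82 [182. 279.] [0.56  0.092 0.05 ] 4121
scanner scene 0.54 [104. 322.] [0.439 0.575 0.05 ] 475
cover_handle top 0.57 [199. 257.] [ 0.508 -0.012  0.107] 264
carrier_handle top 0.51 [190. 229.] [0.552 0.101 0.067] 4090
carrier_handle scene 0.44 [193. 256.] [ 0.526 -0.017  0.067] 60
tray top 0.87 [203. 322.] [ 0.5   -0.283  0.008] 2022
tray scene 0.66 [242. 208.] [ 0.501 -0.276  0.008] 2261
tray scene 0.16 [246. 302.] [ 0.79  -0.061  0.008] 381
bridge top 0.72 [188. 228.] [0.567 0.107 0.029] 4119
bridge scene 0.56 [179. 275.] [0.528 0.108 0.029] 4227
[[-2.100e-02 -9.830e-01  1.800e-01  2.520e-01]
 [-1.000e+00  2.000e-02 -3.000e-03  8.000e-03]
 [-1.000e-03 -1.800e-01 -9.840e-01  1.773e+00]
 [ 0.000e+00  0.000e+00  0.000e+00  1.000e+00]]
[[ 0.772  0.529 -0.353  1.079]
 [ 0.636 -0.647  0.421 -0.671]
 [-0.006 -0.549 -0.836  1.379]
 [ 0.     0.     0.     1.   ]]
[0.19828004 0.45901323 0.23133417] [2.02478972e-01 9.79286610e-01 2.34109770e-05 3.22487493e-06] 0.7
```

View pics/t0.png

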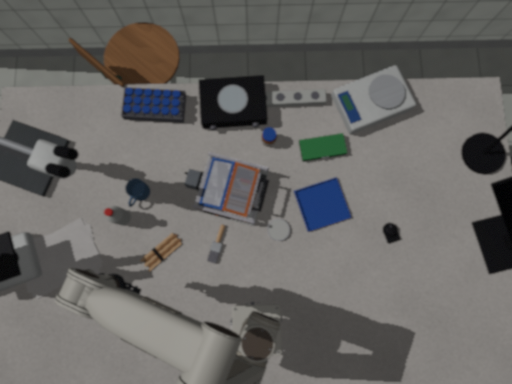

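View pics/s0.png

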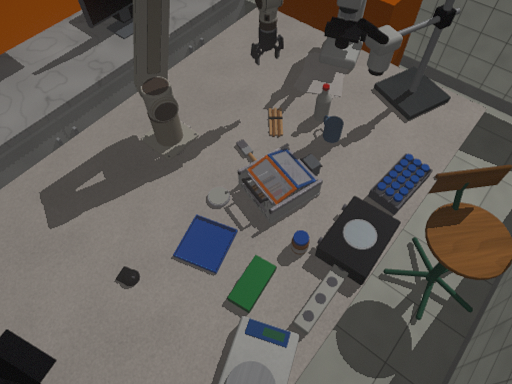

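The top view shows the scanner around (232,188), with its motor box to the left at (193,179), its handle at about (261,193) and the tray at (322,204). Next I'll enlarge both views and fit the pose to the silhouettes.

```bash
cat > fit.py <<'E'
from h import *
from scipy.optimize import minimize
def S(p,q):
    c,s=np.cos(p[2]),np.sin(p[2]);q=np.atleast_2d(q)
    return np.c_[p[0]+c*q[:,0]-s*q[:,1],p[1]+s*q[:,0]+c*q[:,1],q[:,2]]
def box(x0,x1,y0,y1,z0,z1): return np.array([[x,y,z] for x in(x0,x1) for y in(y0,y1) for z in(z0,z1)])/1000
def handle(c): return box(-65,65,60-200*np.cos(.15+c)-7,60-200*np.cos(.15+c)+7,100,114)
def boxes(c):
    e=105-200*np.cos(.15+c);m=105-100*np.cos(.15+c);h=92+100*np.sin(.15+c)
    pan=[np.array([[x,y,z] for x in(-100,100) for y,z in((a,b),(d,f))])/1000. for a,b,d,f in((105,92,m,h),(m,h,e,92))]
    return [box(-118,118,-125,125,0,18),box(-115,-105,-125,125,0,102),box(105,115,-125,125,0,102),box(-105,105,115,125,0,90),box(-35,35,125,190,0,74),handle(c)]+pan
def sil(cam,p,bs):
    M=np.zeros((384*4,512*4),np.uint8)
    for b in bs:
        u=np.array([proj(cam,q) for q in S(p,b)])*4+1.5
        cv2.fillConvexPoly(M,cv2.convexHull(u.astype(np.int32)),255)
    return cv2.resize(M,(512,384),interpolation=cv2.INTER_AREA)/255.
def fit(ms,bsf,x0,steps):
    def f(v): return sum(np.abs(sil(c,v[:3],bsf(v))-m).sum()/m.sum() for c,m in ms.items())
    sim=np.array([x0]+[np.array(x0)+np.eye(len(x0))[i]*s for i,s in enumerate(steps)])
    return minimize(f,x0,method="Nelder-Mead",options=dict(initial_simplex=sim,maxiter=150,xatol=3e-4,fatol=1e-4))
E
python3 - <<'E'
from fit import *
a=bot.camera("top");b=bot.camera("scene")
ms={c:bot.cut_out(c,"scanner")[0]["mask"].astype(float) for c in("top","scene")}
mt={c:bot.cut_out(c,"tray")[0]["mask"].astype(float) for c in("top","scene")}
r=fit(ms,lambda v:boxes(v[3]),[.575,.10,-.1,.2],[.02,.02,.1,.1]);print(r.x,r.fun)
t=fit(mt,lambda v:[box(-90,90,-95,95,0,16)],[.5,-.28,.2],[.02,.02,.2]);print(t.x,t.fun)
v=r.x
for c,im,(r0,c0),nm in(("top",a,(140,170),"t"),("scene",b,(130,200),"s")):
    big=cv2.resize(im[r0:r0+120,c0:c0+160],None,fx=5,fy=5,interpolation=cv2.INTER_CUBIC)
    big=cv2.convertScaleAbs(big,alpha=1.4)
    for B,col in zip(boxes(v[3])[:6],[(0,255,0)]*5+[(0,0,255)]):
        for i in range(8):
            for j in(1,2,4):
                if i&j==0:
                    p,q=[((proj(c,S(v,B[k])[0])-[c0,r0]+.5)*5).astype(int) for k in(i,i|j)]
                    cv2.line(big,tuple(map(int,p)),tuple(map(int,q)),col,1)
    cv2.imwrite(f"pics/{nm}1.png",big)
for n in("brush","petri_dish","slide_box","sample_jar","wash_bottle","mug","mouse","core_stock"):
    for q in bot.cut_out("top",n)[:1]: print(n,round(q["score"],2),q["centre"],at_z("top",q["centre"],.02).round(3))
E
```

```text
Traceback (most recent call last):
  File "fit.py", line 21, in fit
    return minimize(f,x0,method="Nelder-Mead",options=dict(initial_simplex=sim,maxiter=150,xatol=3e-4,fatol=1e-4))
  File "fit.py", line 19, in f
    def f(v): return sum(np.abs(sil(c,v[:3],bsf(v))-m).sum()/m.sum() for c,m in ms.items())
                     ~~~^^^^^^^^^^^^^^^^^^^^^^^^^^^^^^^^^^^^^^^^^^^^^^^^^^^^^^^^^^^^^^^^^^^
  File "fit.py", line 19, in <genexpr>
    def f(v): return sum(np.abs(sil(c,v[:3],bsf(v))-m).sum()/m.sum() for c,m in ms.items())
                                ~~~^^^^^^^^^^^^^^^^
  File "fit.py", line 15, in sil
    u=np.array([proj(cam,q) for q in S(p,b)])*4+1.5
                ~~~~^^^^^^^
  File "h.py", line 9, in proj
    m=bot.camera_model(cam);K=np.array(m["K"]);T=np.linalg.inv(np.array(m["world_from_camera"]))
ValueError: time passes only in moves, steps and waits
```

```bash
sed -i 's/^from workcell import bot/from workcell import bot\nCM={c:bot.camera_model(c) for c in("top","scene")}/; s/bot.camera_model(cam)/CM[cam]/' h.py
cat > run1.py <<'E'
from fit import *
a=bot.camera("top");b=bot.camera("scene")
ms={c:bot.cut_out(c,"scanner")[0]["mask"].astype(float) for c in("top","scene")}
mt={c:bot.cut_out(c,"tray")[0]["mask"].astype(float) for c in("top","scene")}
r=fit(ms,lambda v:boxes(v[3]),[.575,.10,-.1,.2],[.02,.02,.1,.1]);print(r.x,r.fun)
t=fit(mt,lambda v:[box(-90,90,-95,95,0,16)],[.5,-.28,.2],[.02,.02,.2]);print(t.x,t.fun)
v=r.x
for c,im,(r0,c0),nm in(("top",a,(140,170),"t"),("scene",b,(130,200),"s")):
    big=cv2.resize(im[r0:r0+120,c0:c0+160],None,fx=5,fy=5,interpolation=cv2.INTER_CUBIC)
    big=cv2.convertScaleAbs(big,alpha=1.4)
    for B,col in zip(boxes(v[3])[:6],[(0,255,0)]*5+[(0,0,255)]):
        for i in range(8):
            for j in(1,2,4):
                if i&j==0:
                    p,q=[((proj(c,S(v,B[k])[0])-[c0,r0]+.5)*5).astype(int) for k in(i,i|j)]
                    cv2.line(big,tuple(map(int,p)),tuple(map(int,q)),col,1)
    cv2.imwrite(f"pics/{nm}1.png",big)
for n in("brush","petri_dish","slide_box","sample_jar","wash_bottle","mug","mouse","core_stock"):
    for q in bot.cut_out("top",n)[:1]: print(n,round(q["score"],2),q["centre"],at_z("top",q["centre"],.02).round(3))
E
python3 run1.py
```

```text
[ 0.55991627  0.09163022 -0.27990111  0.19109862] 0.10108571156357038
[ 0.49622484 -0.28161762  0.29297371] 0.0712034286730027
brush 0.65 [251.0, 218.8] [0.311 0.146 0.02 ]
petri_dish 0.79 [228.9, 278.4] [ 0.396 -0.098  0.02 ]
slide_box 0.45 [248.0, 217.9] [0.323 0.15  0.02 ]
sample_jar 0.57 [189.7, 227.8] [0.563 0.107 0.02 ]
wash_bottle 0.94 [214.3, 116.0] [0.47  0.569 0.02 ]
mug 0.67 [190.6, 134.1] [0.567 0.497 0.02 ]
mouse 0.65 [250.1, 159.8] [0.32  0.386 0.02 ]
core_stock 0.92 [252.7, 159.3] [0.309 0.387 0.02 ]
```

View pics/t1.png

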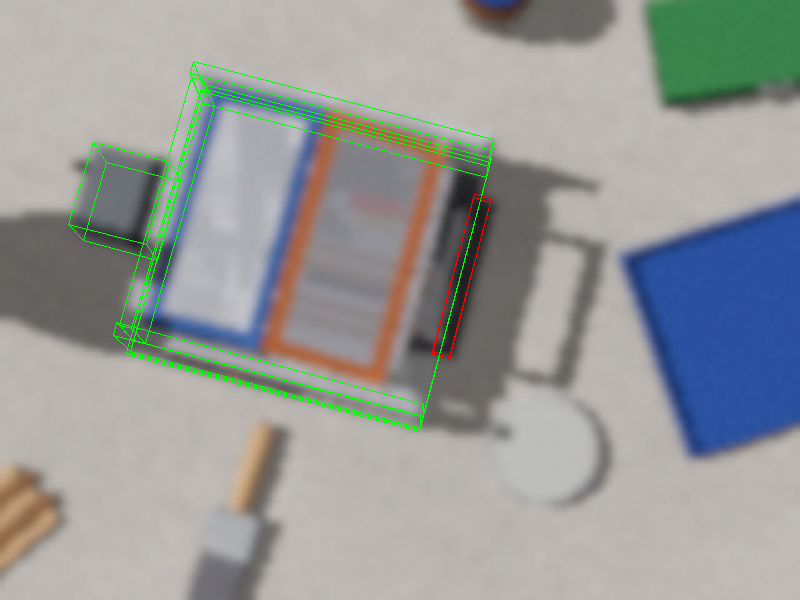

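View pics/s1.png

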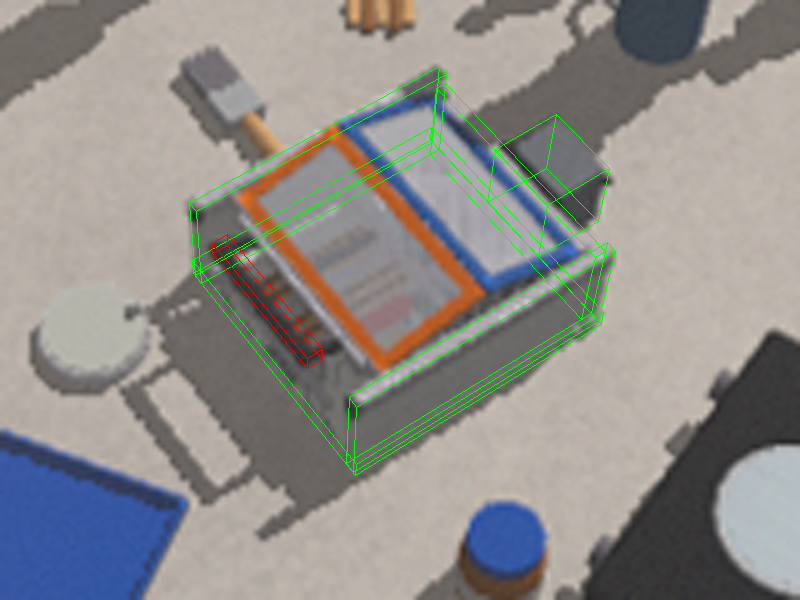

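The fit holds up in both views: the overlays match, the scanner is at about (0.560, 0.092) with yaw −0.28, and the tray is at (0.496, −0.282) with yaw 0.293. I'll move to a point behind the handle with the fingers shut and the tool's y axis along the scanner's x.

>>> move_arm(
  motion=[
    {"x": -5,"y": -3.7,"yaw": 8},
    {"x": -10,"y": -7.3,"yaw": 17},
    {"x": -15,"y": -11,"yaw": 25},
    {"x": -20,"y": -14.7,"yaw": 33},
    {"x": -25,"y": -18.4,"yaw": 41},
    {"x": -30,"y": -22,"yaw": 50},
    {"x": -35,"y": -25.7,"yaw": 58},
    {"x": -40,"y": -29.4,"yaw": 66},
    {"x": -45,"y": -33,"yaw": 74},
    {"x": -50,"y": -36.7,"yaw": 82.6},
    {"x": -50,"y": -36.7,"yaw": 82.6},
    {"x": -50,"y": -36.7,"yaw": 82.6},
    {"x": -50,"y": -36.7,"yaw": 82.6},
  ],
  gripper=-1,
)

```text
invalid input at $.motion[0]: expected keys x, y, z, yaw
```

>>> move_arm(
  motion=[
    {"x": -5,"y": -3.7,"z": 0,"yaw": 8},
    {"x": -10,"y": -7.3,"z": 0,"yaw": 17},
    {"x": -15,"y": -11,"z": 0,"yaw": 25},
    {"x": -20,"y": -14.7,"z": 0,"yaw": 33},
    {"x": -25,"y": -18.4,"z": 0,"yaw": 41},
    {"x": -30,"y": -22,"z": 0,"yaw": 50},
    {"x": -35,"y": -25.7,"z": 0,"yaw": 58},
    {"x": -40,"y": -29.4,"z": 0,"yaw": 66},
    {"x": -45,"y": -33,"z": 0,"yaw": 74},
    {"x": -50,"y": -36.7,"z": 0,"yaw": 82.6},
    {"x": -50,"y": -36.7,"z": 0,"yaw": 82.6},
    {"x": -50,"y": -36.7,"z": 0,"yaw": 82.6},
    {"x": -50,"y": -36.7,"z": 0,"yaw": 82.6},
  ],
  gripper=-1,
)

```text
clock: 3.32
eef_pos: [0.5112, -0.0751, 0.2315]
tool_rot: [0.798, 0.603, -0.0, -0.0]
ft_force: [0.1, 1.2, 0.4]
grip_width: -0.0001
grasp_force: 0.0
```

>>> move_arm(
  motion=[
    {"x": 0,"y": 0,"z": 5,"yaw": 0},
    {"x": 0,"y": 0,"z": 10,"yaw": 0},
    {"x": 0,"y": 0,"z": 14,"yaw": 0},
    {"x": 0,"y": 0,"z": 14,"yaw": 0},
    {"x": 1.5,"y": 0,"z": 14,"yaw": 0},
    {"x": 3,"y": 0,"z": 14,"yaw": 0},
    {"x": 4,"y": 0,"z": 14,"yaw": 0},
    {"x": 5.5,"y": 0,"z": 14,"yaw": 0},
    {"x": 7,"y": 0,"z": 14,"yaw": 0},
    {"x": 8.5,"y": 0,"z": 14,"yaw": 0},
    {"x": 10,"y": 0,"z": 14,"yaw": 0},
    {"x": 11.5,"y": 0,"z": 14,"yaw": 0},
    {"x": 13,"y": 0,"z": 14,"yaw": 0},
    {"x": 14.5,"y": 0,"z": 14,"yaw": 0},
    {"x": 16,"y": 0,"z": 14,"yaw": 0},
    {"x": 17.5,"y": 0,"z": 14,"yaw": 0},
    {"x": 18.5,"y": 0,"z": 14,"yaw": 0},
    {"x": 18.5,"y": 0,"z": 14,"yaw": 0},
  ],
)

```text
clock: 5.58
eef_pos: [0.5627, 0.1026, 0.0912]
tool_rot: [0.798, 0.603, 0.0, -0.0]
ft_force: [-0.3, 0.1, -0.6]
grip_width: -0.0001
grasp_force: 0.0
```

```bash
cat > look.py <<'E'
import sys
from fit import *
n=sys.argv[1]
a=bot.camera("top");b=bot.camera("scene")
L=[cv2.convertScaleAbs(cv2.resize(i[r:r+120,c:c+80],None,fx=5,fy=5,interpolation=cv2.INTER_CUBIC),alpha=1.4) for i,r,c in((a,140,200),(b,115,235))]
cv2.imwrite(f"pics/{n}.png",np.hstack(L))
E
python3 look.py p2
```

```text
(no output)
```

View pics/p2.png

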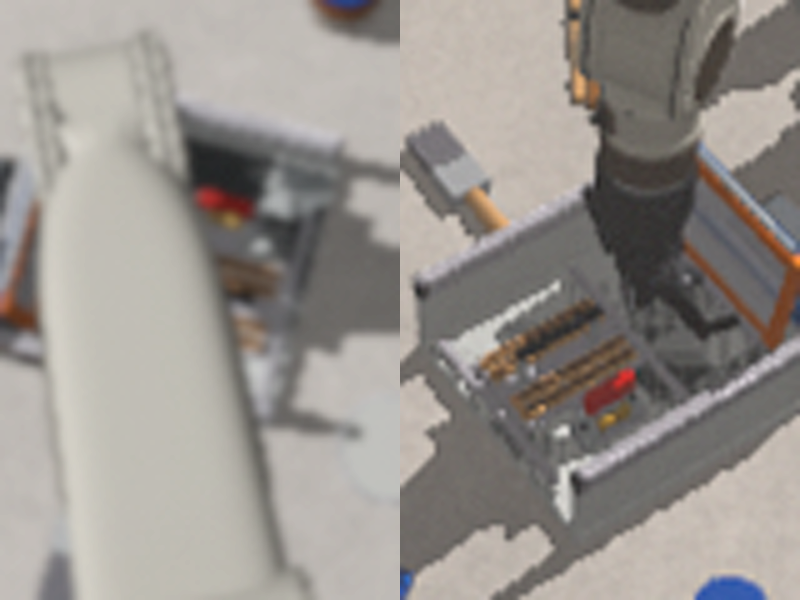

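The cover is nearly upright, standing at the right of the scene half of the crop. The red T-grip is at about (610,390) and the carrier handle at about (545,340). I'll push the last part slowly.

>>> move_arm(
  motion=[
    {"x": 0.7,"y": 0,"z": 0,"yaw": 0},
    {"x": 1.4,"y": 0,"z": 0,"yaw": 0},
    {"x": 2.0,"y": 0,"z": 0,"yaw": 0},
    {"x": 2.4,"y": 0,"z": 0,"yaw": 0},
    {"x": 2.6,"y": 0,"z": 0,"yaw": 0},
    {"x": 2.6,"y": 0,"z": 0,"yaw": 0},
  ],
)

```text
clock: 6.42
eef_pos: [0.5686, 0.123, 0.0912]
tool_rot: [0.799, 0.601, -0.003, 0.002]
ft_force: [-3.2, -11.0, 3.4]
grip_width: -0.0002
grasp_force: 5.4
```

>>> move_arm(
  motion=[
    {"x": 0.4,"y": 0,"z": 0,"yaw": 0},
    {"x": 0.5,"y": 0,"z": 0,"yaw": 0},
    {"x": 0.5,"y": 0,"z": 0,"yaw": 0},
    {"x": 0.5,"y": 0,"z": 0,"yaw": 0},
  ],
)

```text
clock: 6.92
eef_pos: [0.5688, 0.1238, 0.0911]
tool_rot: [0.8, 0.6, -0.006, 0.004]
ft_force: [-6.1, -19.5, 6.9]
grip_width: 0.0001
grasp_force: 10.4
```

>>> move_arm(
  motion=[
    {"x": -1,"y": 0,"z": 0,"yaw": 0},
    {"x": -4,"y": 0,"z": -2,"yaw": 0},
    {"x": -8,"y": 0,"z": -6,"yaw": 0},
    {"x": -13,"y": 0,"z": -10,"yaw": 0},
    {"x": -18,"y": 0,"z": -12,"yaw": 0},
    {"x": -23,"y": 0,"z": -12,"yaw": 0},
    {"x": -28,"y": 0,"z": -12,"yaw": 0},
    {"x": -32,"y": 0,"z": -12,"yaw": 0},
    {"x": -32,"y": 0,"z": -12,"yaw": 0},
    {"x": -32,"y": 0,"z": -12,"yaw": 0},
  ],
)

```text
clock: 8.18
eef_pos: [0.4835, -0.1758, 0.2114]
tool_rot: [0.798, 0.602, 0.001, -0.0]
ft_force: [-1.0, 0.2, 0.4]
grip_width: 0.0001
grasp_force: 0.0
```

```bash
cat > run2.py <<'E'
from fit import *
a=bot.camera("top");b=bot.camera("scene")
for n,z in [("cover_handle",.107),("plunger_grip",.07),("carrier_handle",.067),("carrier",.03)]:
  for c in("top","scene"):
    for r in bot.cut_out(c,n)[:2]:
      print(n,c,round(r["score"],2),np.round(r["centre"],1),at_z(c,r["centre"],z).round(4),r["mask"].sum())
v=[.560,.0916,-.28]
print(S(v,[[.045,-.045,.07],[-.025,-.045,.067],[0,.052,.107]]).round(4))
L=[]
for c,im,(r0,c0) in(("top",a,(140,190)),("scene",b,(115,235))):
    # red grip blob
    I=im.astype(int);m=((I[...,2]>90)&(I[...,2]-I[...,1]>60)&(I[...,2]-I[...,0]>60)).astype(np.uint8)
    m[:r0]=0;m[r0+120:]=0;m[:,:c0]=0;m[:,c0+85:]=0
    yy,xx=np.nonzero(m); print(c,"red",len(yy),at_z(c,(yy.mean(),xx.mean()),.079).round(4))
    big=cv2.convertScaleAbs(cv2.resize(im[r0:r0+120,c0:c0+80],None,fx=5,fy=5,interpolation=cv2.INTER_CUBIC),alpha=1.4)
    for B,col in zip(boxes(0)[:4]+[box(39,51,-68,-22,57,79),box(-30,-20,-87,-3,62,72),box(-65,65,45,59,100,114)],[(0,255,0)]*4+[(255,255,0),(255,0,255),(0,0,255)]):
        for i in range(8):
            for j in(1,2,4):
                if i&j==0:
                    p,q=[((proj(c,S(v,B[k])[0])-[c0,r0]+.5)*5).astype(int) for k in(i,i|j)]
                    cv2.line(big,tuple(map(int,p)),tuple(map(int,q)),col,1)
    L.append(big)
cv2.imwrite("pics/p3.png",np.hstack(L))
E
python3 run2.py
```

```text
cover_handle top 0.7 [181.9 218.4] [0.5796 0.1393 0.107 ] 226
cover_handle scene 0.78 [170.4 293.4] [0.5909 0.1411 0.107 ] 186
cover_handle scene 0.49 [188.2 266.3] [0.5607 0.0062 0.107 ] 509
plunger_grip top 0.41 [179.  247.2] [0.5965 0.0252 0.07  ] 9
plunger_grip scene 0.27 [197.9 218. ] [ 0.4275 -0.1295  0.07  ] 274
carrier_handle top 0.85 [196.6 244.3] [0.5248 0.0382 0.067 ] 635
carrier_handle top 0.33 [251.8 158.3] [0.3114 0.3812 0.067 ] 657
carrier_handle scene 0.85 [184.9 265.5] [0.5319 0.0379 0.067 ] 499
carrier top 0.92 [197.1 241.8] [0.5289 0.0492 0.03  ] 603
carrier scene 0.83 [186.3 268.3] [0.5298 0.0597 0.03  ] 485
[[0.5908 0.0359 0.07  ]
 [0.5235 0.0553 0.067 ]
 [0.5744 0.1416 0.107 ]]
top red 28 [0.5904 0.0348 0.079 ]
scene red 34 [0.5827 0.072  0.079 ]
```

View pics/p3.png

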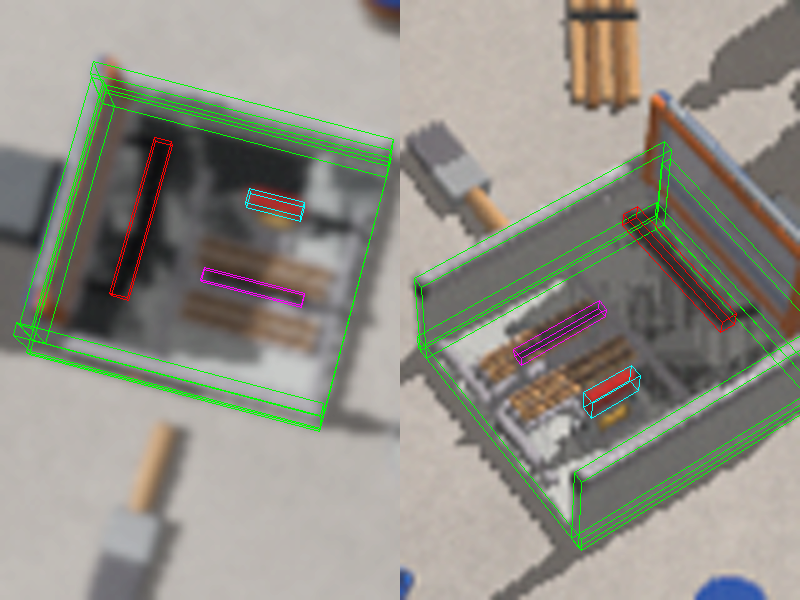

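The overlay agrees with the picture: the cover is folded and the T-grip (205 cyan, 390 in the scene half) is at (0.5905, 0.0355). Next I'll go above the grip and look at the pose.

>>> move_arm(
  motion=[
    {"x": 6,"y": 1.1,"z": 0,"yaw": 0},
    {"x": 12,"y": 2.2,"z": 0,"yaw": 0},
    {"x": 18,"y": 3.3,"z": 0,"yaw": 0},
    {"x": 23.3,"y": 4.4,"z": 0,"yaw": 0},
    {"x": 23.3,"y": 4.4,"z": 3,"yaw": 0},
    {"x": 23.3,"y": 4.4,"z": 7,"yaw": 0},
    {"x": 23.3,"y": 4.4,"z": 11,"yaw": 0},
    {"x": 23.3,"y": 4.4,"z": 11,"yaw": 0},
    {"x": 23.3,"y": 4.4,"z": 11,"yaw": 0},
  ],
  gripper=0,
)

```text
clock: 9.8
eef_pos: [0.5905, 0.0357, 0.1027]
tool_rot: [0.798, 0.602, 0.001, 0.001]
ft_force: [-0.2, 0.3, 0.2]
grip_width: 0.0428
grasp_force: 0.0
```

```bash
python3 - <<'E'
from h import *
o=bot.get_obs();print(o["joint_pos"],o["eef_pos"],o["grip_width"])
R=lambda p:np.array([[.961,-.276],[.276,.961]])@(p-[.5905,.0355])
print("scanner x,y error",R(o["eef_pos"][:2]))
E
```

```text
[6.04538475e-02 4.99569001e-01 4.09967124e-02 1.11036397e+00
 1.72194724e-06 1.90997580e+00] [0.59049065 0.03574151 0.10272716] 0.04281106842465947
scanner x,y error [-7.56369149e-05  2.29508461e-04]
```

>>> move_arm(
  motion=[
    {"x": 0,"y": 0,"z": 2,"yaw": 0},
    {"x": 0,"y": 0,"z": 3.8,"yaw": 0},
    {"x": 0,"y": 0,"z": 4.9,"yaw": 0},
    {"x": 0,"y": 0,"z": 4.9,"yaw": 0},
  ],
)

```text
clock: 10.3
eef_pos: [0.5899, 0.0357, 0.0529]
tool_rot: [0.799, 0.602, 0.0, 0.0]
ft_force: [-0.0, 0.8, 0.2]
grip_width: 0.0426
grasp_force: 0.0
```

>>> move_arm(
  motion=[
    {"x": 0,"y": 0,"z": 0,"yaw": 0},
    {"x": 0,"y": 0,"z": 0,"yaw": 0},
    {"x": 0,"y": 0,"z": 0,"yaw": 0},
    {"x": 0,"y": 0,"z": 0,"yaw": 0},
    {"x": 0,"y": 0,"z": 0,"yaw": 0},
    {"x": 0,"y": 0,"z": 0,"yaw": 0},
  ],
  gripper=-1,
)

```text
clock: 11.05
eef_pos: [0.591, 0.0356, 0.0537]
tool_rot: [0.798, 0.602, 0.001, 0.001]
ft_force: [2.1, -0.7, 5.6]
grip_width: 0.011
grasp_force: 60.5
```

>>> move_arm(
  motion=[
    {"x": 0,"y": 0,"z": -0.5,"yaw": 0},
    {"x": 0,"y": 0,"z": -1.0,"yaw": 0},
    {"x": 0,"y": 0,"z": -1.4,"yaw": 0},
    {"x": 0,"y": 0,"z": -1.4,"yaw": 0},
    {"x": 0,"y": 0,"z": -1.4,"yaw": 0},
  ],
)

```text
clock: 11.68
eef_pos: [0.5908, 0.0356, 0.0648]
tool_rot: [0.798, 0.602, 0.001, 0.001]
ft_force: [7.1, 0.1, -8.5]
grip_width: 0.0114
grasp_force: 58.5
```

>>> move_arm(
  motion=[
    {"x": 0,"y": 0,"z": -0.2,"yaw": 0},
    {"x": 0,"y": 0,"z": -0.2,"yaw": 0},
    {"x": 0,"y": 0,"z": -0.2,"yaw": 0},
  ],
)

```text
clock: 12.05
eef_pos: [0.5908, 0.0356, 0.0667]
tool_rot: [0.798, 0.602, 0.001, 0.001]
ft_force: [7.4, -0.1, -9.9]
grip_width: 0.0102
grasp_force: 58.5
```

>>> move_arm(
  motion=[
    {"x": 0,"y": 0,"z": 0,"yaw": -4},
    {"x": 0,"y": 0,"z": 0,"yaw": -10},
    {"x": 0,"y": 0,"z": 0,"yaw": -18},
    {"x": 0,"y": 0,"z": 0,"yaw": -26},
    {"x": 0,"y": 0,"z": 0,"yaw": -34},
    {"x": 0,"y": 0,"z": 0,"yaw": -42},
    {"x": 0,"y": 0,"z": 0,"yaw": -50},
    {"x": 0,"y": 0,"z": 0,"yaw": -58},
    {"x": 0,"y": 0,"z": 0,"yaw": -66},
    {"x": 0,"y": 0,"z": 0,"yaw": -74},
    {"x": 0,"y": 0,"z": 0,"yaw": -80},
    {"x": 0,"y": 0,"z": 0,"yaw": -80},
    {"x": 0,"y": 0,"z": 0,"yaw": -80},
  ],
)

```text
clock: 13.68
eef_pos: [0.5884, 0.0345, 0.0657]
tool_rot: [0.225, 0.974, -0.002, -0.001]
ft_force: [3.5, -2.5, -9.5]
grip_width: 0.011
grasp_force: 58.7
```

```bash
python3 - <<'E'
from h import *
o=bot.get_obs();print(o["joint_pos"],o["ft_torque"])
E
```

```text
[ 0.05969255  0.53435566 -0.00635257  1.03368461 -0.00229511  0.51368401] [-0.62438262 -0.9964231   0.00776301]
```

>>> move_arm(
  motion=[
    {"x": 0,"y": 0,"z": 0.2,"yaw": 0},
    {"x": 0,"y": 0,"z": 0.4,"yaw": 0},
    {"x": 0,"y": 0,"z": 0.4,"yaw": 0},
  ],
)

```text
clock: 14.05
eef_pos: [0.5885, 0.0345, 0.0647]
tool_rot: [0.225, 0.974, -0.001, -0.001]
ft_force: [-3.3, -5.7, 0.9]
grip_width: 0.0114
grasp_force: 60.4
```

>>> move_arm(
  motion=[
    {"x": 0,"y": 0,"z": 0,"yaw": 0},
    {"x": 0,"y": 0,"z": 0,"yaw": 0},
    {"x": 0,"y": 0,"z": 0,"yaw": 0},
    {"x": 0,"y": 0,"z": -1,"yaw": 0},
    {"x": 0,"y": 0,"z": -4,"yaw": 0},
    {"x": 0,"y": 0,"z": -8,"yaw": 0},
    {"x": 0,"y": 0,"z": -12,"yaw": 0},
    {"x": -6,"y": 0,"z": -12,"yaw": 0},
    {"x": -6,"y": 0,"z": -12,"yaw": 0},
  ],
  gripper=0,
)

```text
clock: 15.18
eef_pos: [0.6462, 0.008, 0.1835]
tool_rot: [0.226, 0.974, 0.0, 0.001]
ft_force: [-1.4, -0.1, -0.6]
grip_width: 0.0428
grasp_force: 0.0
```

>>> move_arm(
  motion=[
    {"x": 1,"y": -5,"z": -1,"yaw": 10},
    {"x": 3,"y": -10,"z": -2,"yaw": 20},
    {"x": 5,"y": -14,"z": -3,"yaw": 30},
    {"x": 7.5,"y": -18,"z": -3,"yaw": 40},
    {"x": 7.5,"y": -18,"z": -3,"yaw": 50},
    {"x": 7.5,"y": -18,"z": -3,"yaw": 60},
    {"x": 7.5,"y": -18,"z": -3,"yaw": 70},
    {"x": 7.5,"y": -18,"z": -3,"yaw": 80},
    {"x": 7.5,"y": -18,"z": -3,"yaw": 80},
  ],
)

```text
clock: 16.3
eef_pos: [0.4966, -0.1191, 0.2147]
tool_rot: [0.798, 0.603, 0.0, -0.0]
ft_force: [-0.1, 0.5, -0.0]
grip_width: 0.0423
grasp_force: 0.0
```

```bash
sed -i 's/box(39,51,-68,-22,57,79)/box(22,68,-51,-39,68,90)/; s/p3.png/p4.png/' run2.py; python3 run2.py
```

```text
cover_handle top 0.65 [185.6 215.5] [0.5649 0.1508 0.107 ] 193
cover_handle scene 0.61 [169.1 290.6] [0.5784 0.1392 0.107 ] 115
cover_handle scene 0.47 [177.3 281.8] [0.5756 0.0851 0.107 ] 3907
plunger_grip top 0.46 [146.9 323.3] [ 0.7248 -0.2906  0.07  ] 952
carrier_handle top 0.9 [197.7 244.1] [0.5204 0.0391 0.067 ] 612
carrier_handle scene 0.75 [186.2 266.2] [0.538  0.0348 0.067 ] 470
carrier_handle scene 0.29 [127.3 329.4] [0.5579 0.4582 0.067 ] 460
carrier top 0.56 [194.7 241.9] [0.5389 0.0487 0.03  ] 606
carrier top 0.16 [133.9 266.3] [ 0.7979 -0.0589  0.03  ] 265
carrier scene 0.82 [188.  266.2] [0.5284 0.0477 0.03  ] 522
[[0.5908 0.0359 0.07  ]
 [0.5235 0.0553 0.067 ]
 [0.5744 0.1416 0.107 ]]
top red 30 [0.593  0.0355 0.079 ]
scene red 32 [0.5781 0.0802 0.079 ]
```

View pics/p4.png

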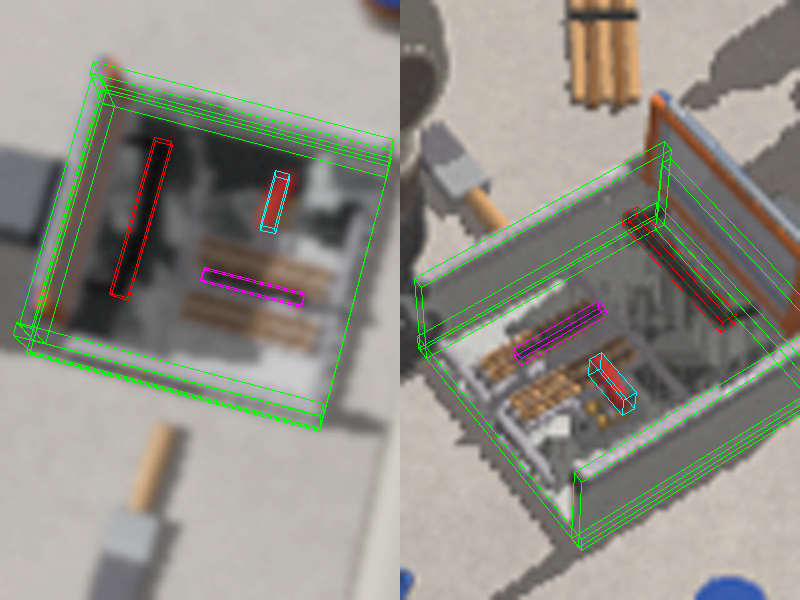

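The picture shows the red bar turned crosswise inside the cyan box, at about (612,385) in the scene half, and held up with nothing touching it. The cover is still folded. Next is the carrier handle at (0.5235, 0.0553).

>>> move_arm(
  motion=[
    {"x": 6,"y": -0.8,"z": 0,"yaw": 0},
    {"x": 12,"y": -1.6,"z": 0,"yaw": 0},
    {"x": 17.5,"y": -2.2,"z": 0,"yaw": 0},
    {"x": 17.5,"y": -2.2,"z": 5,"yaw": 0},
    {"x": 17.5,"y": -2.2,"z": 10,"yaw": 0},
    {"x": 17.5,"y": -2.2,"z": 10,"yaw": 0},
    {"x": 17.5,"y": -2.2,"z": 10,"yaw": 0},
  ],
  gripper=-0.1,
)

```text
clock: 17.68
eef_pos: [0.5254, 0.0547, 0.1159]
tool_rot: [0.799, 0.602, 0.001, 0.001]
ft_force: [0.7, 0.0, 0.9]
grip_width: 0.0389
grasp_force: 0.0
```

>>> move_arm(
  motion=[
    {"x": 0,"y": 0,"z": 2.5,"yaw": 0},
    {"x": 0,"y": 0,"z": 5,"yaw": 0},
    {"x": 0,"y": 0,"z": 6.6,"yaw": 0},
    {"x": 0,"y": 0,"z": 6.6,"yaw": 0},
  ],
)

```text
clock: 18.18
eef_pos: [0.5254, 0.0546, 0.0497]
tool_rot: [0.799, 0.602, 0.001, 0.001]
ft_force: [-0.3, 0.4, 0.2]
grip_width: 0.0382
grasp_force: 0.0
```

>>> move_arm(
  motion=[
    {"x": 0,"y": -0.2,"z": 0,"yaw": 0},
    {"x": 0,"y": -0.2,"z": 0,"yaw": 0},
    {"x": 0,"y": -0.2,"z": 0,"yaw": 0},
    {"x": 0,"y": -0.2,"z": 0,"yaw": 0},
    {"x": 0,"y": -0.2,"z": 0,"yaw": 0},
    {"x": 0,"y": -0.2,"z": 0,"yaw": 0},
  ],
  gripper=-1,
)

```text
clock: 18.92
eef_pos: [0.5238, 0.0554, 0.0502]
tool_rot: [0.798, 0.602, 0.001, 0.001]
ft_force: [-0.9, -0.3, 6.3]
grip_width: 0.0088
grasp_force: 58.8
```

>>> move_arm(
  motion=[
    {"x": 0,"y": -0.5,"z": 0,"yaw": 0},
    {"x": 0,"y": -1,"z": 0,"yaw": 0},
    {"x": 0,"y": -1.5,"z": 0,"yaw": 0},
    {"x": 0,"y": -1.5,"z": 0,"yaw": 0},
  ],
)

```text
clock: 19.42
eef_pos: [0.5102, 0.0596, 0.0502]
tool_rot: [0.798, 0.602, 0.002, 0.002]
ft_force: [3.1, -0.3, 5.9]
grip_width: 0.0088
grasp_force: 59.5
```

>>> move_arm(
  motion=[
    {"x": 0,"y": -0.5,"z": 0,"yaw": 0},
    {"x": 0,"y": -1,"z": 0,"yaw": 0},
    {"x": 0,"y": -1.5,"z": 0,"yaw": 0},
    {"x": 0,"y": -1.7,"z": 0,"yaw": 0},
    {"x": 0,"y": -1.7,"z": 0,"yaw": 0},
  ],
)

```text
clock: 20.05
eef_pos: [0.4943, 0.0643, 0.0502]
tool_rot: [0.798, 0.602, 0.003, 0.002]
ft_force: [3.0, -1.4, 6.6]
grip_width: 0.0089
grasp_force: 59.5
```

>>> move_arm(
  motion=[
    {"x": 0,"y": 0,"z": -0.5,"yaw": 0},
    {"x": 0,"y": 0,"z": -1,"yaw": 0},
    {"x": 0,"y": 0,"z": -1.5,"yaw": 0},
    {"x": 0,"y": 0,"z": -1.5,"yaw": 0},
  ],
)

```text
clock: 20.55
eef_pos: [0.4915, 0.0642, 0.0635]
tool_rot: [0.798, 0.602, -0.0, -0.0]
ft_force: [0.3, 0.7, -2.0]
grip_width: 0.0088
grasp_force: 58.6
```

>>> move_arm(
  motion=[
    {"x": 0,"y": 0,"z": -2,"yaw": 0},
    {"x": 0,"y": 0,"z": -4,"yaw": 0},
    {"x": 0,"y": 0,"z": -6,"yaw": 0},
    {"x": 0,"y": 0,"z": -8,"yaw": 0},
    {"x": 0,"y": 0,"z": -10,"yaw": 0},
    {"x": 0,"y": 0,"z": -11,"yaw": 0},
    {"x": 0,"y": 0,"z": -11,"yaw": 0},
  ],
)

```text
clock: 21.42
eef_pos: [0.4918, 0.0641, 0.1736]
tool_rot: [0.798, 0.602, 0.0, 0.0]
ft_force: [-0.8, 0.3, -2.3]
grip_width: 0.0084
grasp_force: 59.2
```

>>> move_arm(
  motion=[
    {"x": -1,"y": 0.2,"z": 0,"yaw": 0},
    {"x": -3,"y": 0.6,"z": 0,"yaw": -2},
    {"x": -6,"y": 1.4,"z": 0,"yaw": -4},
    {"x": -9,"y": 2.2,"z": 0,"yaw": -7},
    {"x": -12,"y": 3,"z": 0,"yaw": -10},
    {"x": -15,"y": 3.7,"z": 0,"yaw": -13},
    {"x": -18,"y": 4.4,"z": 0,"yaw": -16},
    {"x": -21,"y": 5.1,"z": 0,"yaw": -19},
    {"x": -24,"y": 5.8,"z": 0,"yaw": -22},
    {"x": -27,"y": 6.5,"z": 0,"yaw": -25},
    {"x": -30,"y": 7.2,"z": 0,"yaw": -28},
    {"x": -32.5,"y": 7.8,"z": 0,"yaw": -31},
    {"x": -33.7,"y": 8.1,"z": 0,"yaw": -32.8},
    {"x": -34.3,"y": 8.2,"z": 0,"yaw": -32.8},
    {"x": -34.3,"y": 8.2,"z": 0,"yaw": -32.8},
  ],
)

```text
clock: 23.3
eef_pos: [0.4753, -0.2883, 0.1726]
tool_rot: [0.596, 0.803, -0.0, -0.001]
ft_force: [-0.6, 0.5, -2.2]
grip_width: 0.0085
grasp_force: 59.2
```

```bash
python3 look.py p5; python3 - <<'E'
from fit import *
a=bot.camera("top");b=bot.camera("scene")
o=bot.get_obs();print(o["eef_pos"],o["tool_rot"],o["joint_pos"])
v=np.array(o["eef_pos"]);q=o["tool_rot"];th=2*np.arctan2(q[1],q[0])-np.pi/2;p=[v[0],v[1],th];print(th)
z=(v[2]-.0322)*1000;L=[]
for c,im,(r0,c0) in(("top",a,(150,270)),("scene",b,(175,150))):
    big=cv2.convertScaleAbs(cv2.resize(im[r0:r0+120,c0:c0+80],None,fx=5,fy=5,interpolation=cv2.INTER_CUBIC),alpha=1.4)
    for B,pp,col in((box(-40,40,-60,60,z,z+15),p,(0,255,0)),(box(-90,90,-95,95,0,16),[.496,-.2816,.293],(0,255,255))):
        for i in range(8):
            for j in(1,2,4):
                if i&j==0:
                    s,e=[((proj(c,S(pp,B[k])[0])-[c0,r0]+.5)*5).astype(int) for k in(i,i|j)]
                    cv2.line(big,tuple(map(int,s)),tuple(map(int,e)),col,1)
    L.append(big)
cv2.imwrite("pics/p6.png",np.hstack(L))
E
```

```text
[ 0.47600582 -0.28760532  0.17325667] [ 5.95709541e-01  8.03199923e-01  3.28651274e-05 -1.60158010e-04] [-5.43558243e-01  3.81686097e-01  4.87820099e-02  1.23820492e+00
  9.56901127e-05  7.32739266e-01]
0.29449880276915774
```

View pics/p6.png

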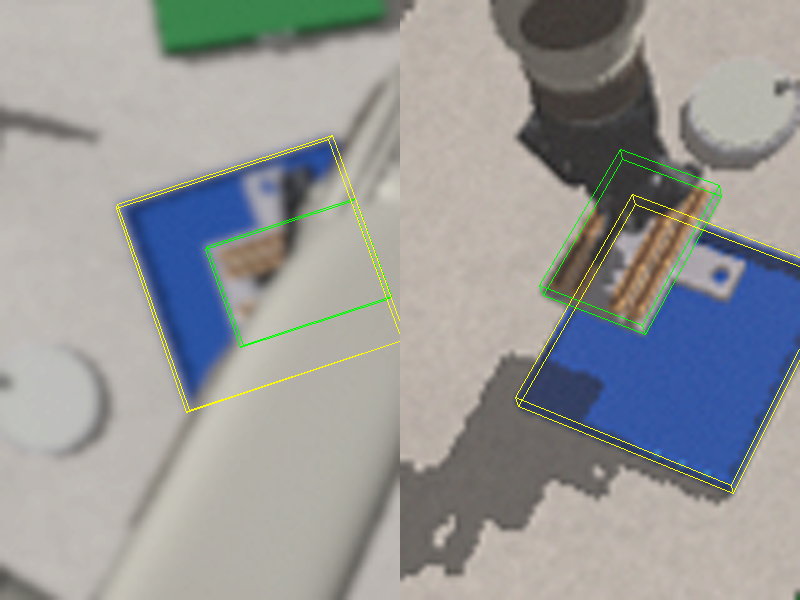

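The carrier hangs level, its outline matches the predicted green box, and the tongue points to the tray's +x with room to spare. I'll lower it now.

>>> move_arm(
  motion=[
    {"x": 0,"y": 0,"z": 2,"yaw": 0},
    {"x": 0,"y": 0,"z": 4.5,"yaw": 0},
    {"x": 0,"y": 0,"z": 7,"yaw": 0},
    {"x": 0,"y": 0,"z": 9.5,"yaw": 0},
    {"x": 0,"y": 0,"z": 11.5,"yaw": 0},
    {"x": 0,"y": 0,"z": 12.5,"yaw": 0},
    {"x": 0,"y": 0,"z": 13,"yaw": 0},
    {"x": 0,"y": 0,"z": 13.2,"yaw": 0},
    {"x": 0,"y": 0,"z": 13.2,"yaw": 0},
  ],
)

```text
clock: 24.62
eef_pos: [0.4765, -0.2884, 0.0419]
tool_rot: [0.596, 0.803, 0.0, 0.001]
ft_force: [-0.9, -0.3, -1.9]
grip_width: 0.0088
grasp_force: 59.1
```

>>> move_arm(
  motion=[
    {"x": 0,"y": 0,"z": 0.2,"yaw": 0},
    {"x": 0,"y": 0,"z": 0.4,"yaw": 0},
    {"x": 0,"y": 0,"z": 0.5,"yaw": 0},
    {"x": 0,"y": 0,"z": 0.5,"yaw": 0},
  ],
)

```text
clock: 25.12
eef_pos: [0.476, -0.2882, 0.0363]
tool_rot: [0.596, 0.803, -0.0, 0.0]
ft_force: [-0.3, 0.3, -2.3]
grip_width: 0.0088
grasp_force: 59.2
```

>>> move_arm(
  motion=[
    {"x": 0,"y": 0,"z": 0.1,"yaw": 0},
    {"x": 0,"y": 0,"z": 0.2,"yaw": 0},
    {"x": 0,"y": 0,"z": 0.2,"yaw": 0},
  ],
)

```text
clock: 25.5
eef_pos: [0.476, -0.2883, 0.0362]
tool_rot: [0.596, 0.803, 0.0, 0.0]
ft_force: [-3.8, 2.6, 10.6]
grip_width: 0.0086
grasp_force: 60.8
```

Contact with the floor. Release and rise.

>>> move_arm(
  motion=[
    {"x": 0,"y": 0,"z": -0.1,"yaw": 0},
    {"x": 0,"y": 0,"z": -0.1,"yaw": 0},
    {"x": 0,"y": 0,"z": -0.1,"yaw": 0},
    {"x": 0,"y": 0,"z": -0.1,"yaw": 0},
    {"x": 0,"y": 0,"z": -0.1,"yaw": 0},
  ],
  gripper=-0.1,
)

```text
clock: 26.12
eef_pos: [0.476, -0.2882, 0.0351]
tool_rot: [0.596, 0.803, -0.0, -0.0]
ft_force: [0.2, 0.3, 0.5]
grip_width: 0.0381
grasp_force: 0.0
```

>>> move_arm(
  motion=[
    {"x": 0,"y": 0,"z": -1,"yaw": 0},
    {"x": 0,"y": 0,"z": -3,"yaw": 0},
    {"x": 0,"y": 0,"z": -7,"yaw": 0},
    {"x": 0,"y": 0,"z": -12,"yaw": 0},
    {"x": 0,"y": 0,"z": -17,"yaw": 0},
    {"x": 5,"y": -4,"z": -20,"yaw": 0},
    {"x": 9,"y": -8,"z": -20,"yaw": 0},
    {"x": 12,"y": -12,"z": -20,"yaw": 0},
    {"x": 12,"y": -12,"z": -20,"yaw": 0},
    {"x": 12,"y": -12,"z": -20,"yaw": 0},
  ],
)

```text
clock: 27.38
eef_pos: [0.3272, -0.2086, 0.2364]
tool_rot: [0.596, 0.803, 0.0, 0.002]
ft_force: [0.7, 0.2, 0.0]
grip_width: 0.0385
grasp_force: 0.0
```

```bash
python3 - <<'E'
from h import *
bot.camera("top");b=bot.camera("scene")
cv2.imwrite("pics/p7.png",cv2.convertScaleAbs(cv2.resize(b[80:330,110:370],None,fx=2.3,fy=2.3,interpolation=cv2.INTER_CUBIC),alpha=1.4))
E
```

```text
(no output)
```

View pics/p7.png

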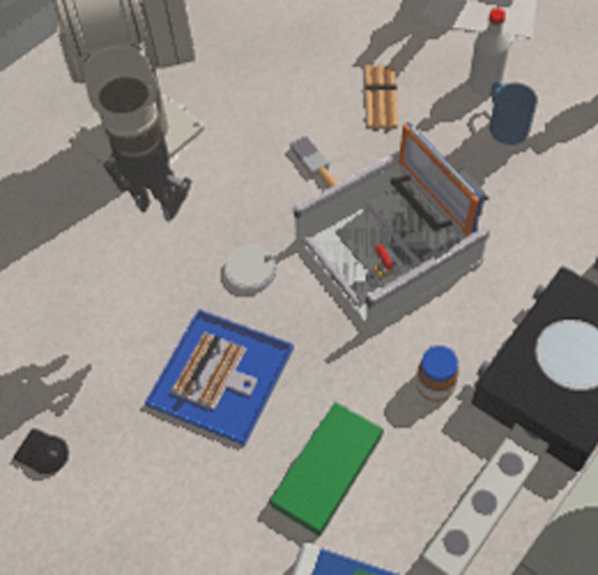

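The carrier lies flat in the tray at about (215,370). The cover is folded at (440,175), the T-grip is still crosswise at (384,255), and the bystanders look unmoved. Handing in.

```bash
python3 -c "
from workcell import bot
print(bot.job_done())"
```

```text
the job is handed in; nothing more can be done
None
```

The job is handed in at about 27 s: cover folded, plunger latched up and turned about 80°, carrier flat in the blue tray and bystanders unmoved in the last picture; no verdict was returned.

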